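# Shut the sundries drawer, peel off the top tray and present it

## Task

Get the next flower-arranging place ready: first push the loaded drawer of the little wooden unit fully shut. Then take the top tray of the sticky nested stack by its own upright corner tab and peel it: raise that corner until the tray is clearly slanted (about ten degrees) while the opposite corner still rests in the stack, and only then lift it away, leaving the other trays and the things lying about where they are. Finish still holding the tray by its tab, level and still, centred over the unit's top and about 8 cm clear of it, touching nothing else.

Things in the scene. Friction and masses are not known exactly. Their poses are not given: they have to be found in the camera images.
- unit_top (a point): Centre of the top face of a small fixed plywood drawer unit, 160 (front to back, x) x 200 (y) x 90 mm high, standing on the table (the top face is 90 mm above it). x axis points from its front to its back (the drawer opens towards -x), z up.
- unit_drawer0 (a joint): How far the unit's single drawer is pulled out, in m: 0 fully shut, at most about 0.10. It slides along the unit's x axis with about 1 N of friction and stays where it is left. Its front is 15 mm thick, 194 mm wide, about 63 mm high, and flush with the unit's front when shut.
- unit_drawer0_handle (a point): Middle of the steel bar handle on the drawer's front: a horizontal round bar about 10 mm thick and 100 mm long, parallel to the front, its centre 35 mm out from it and about 50 mm above the table; push here along the unit's +x to shut the drawer. Moves with the drawer, same axes as the unit.
- tray: Top tray of a nested stack of three alike grey plastic trays, about 0.14 kg. Origin: centre of its underside, z up. Rim 170 (x) x 130 (y) mm outside, 8 mm wide, at z 14 to 28 mm; the foot below (146 x 106 mm, z 0 to 14) sits inside the rim of the tray below with 4 mm play all round. Each tray has one upright tab, each at another corner; the top tray's is at -x,-y and stands highest.
- tray_tab (a point): Centre of the grippable part of the top tray's tab, (-91.4, -71.4, 48) mm in the tray's frame: an upright plate 10 mm thick, 32 mm wide, rising 34 mm above the rim's top; this point is 14 mm below its top. It stands just outside the corner, square to the 45 degree diagonal (-1,-1) of the tray's x,y (its thickness direction). Same axes as the tray.
- tray_far (a point): The outer corner of the top tray's rim opposite the tab, on the underside of the rim: (85, 65, 14) mm in the tray's frame. The tray can tip about this point.
- stack_far (a point): The same corner on the stack left behind (top of the second tray's rim); tray_far rests on it at the start. Springy nubs near the +x end of the second tray cling to the top tray's foot with a few N in all until it is 12 mm out: pulled straight up it tends to drag the stack along, raised at its tab corner about the opposite corner it comes free.
- stack: The two trays below, one loose piece of about 0.36 kg on the table. Origin: centre of its underside; axes parallel to the top tray's at the start; rim top 42 mm up. The top tray's origin starts 28 mm above this one. The second tray's tab is at the -x,+y corner, its top 76 mm above the table; the third's at +x,-y, top 62 mm.
- spool: Bystander: brass wire spool, 48 mm across, 34 mm high, origin at centre of underside.
- tape: Bystander: roll of paper tape lying flat, 64 mm across, 24 mm high, origin at centre of underside.
- jar: Bystander: closed glass jar, 60 mm across, 85 mm high, origin at centre of underside.
Mind the look-alikes: they are no part of the job. Leave any purple look-alike of the stack alone.

How it is judged:
By the outcome, as a careful person would: the job done as asked, in the order asked, and still so for the second after the job is handed in, while the arm keeps its last pose, push and grip.
It also fails if it takes over 64 s, if anything falls off the work surface, if the arm or the gripper's body presses on something with over 40 N, if the wrist force passes 120 N, or if a joint passes its speed limit or range.

## Robot

A 7-joint arm with a two-finger parallel gripper is mounted at the origin on the work surface. World frame = base frame: x ahead of the robot, y to its left, z up, the work surface at z = 0. Lengths are in m, angles in rad, forces in N, time in s.
With the tool pointing down it reaches from about 0.425 to 0.975 m from the base axis. Payload 16.7 kg.
Tool frame: the origin (TCP) lies midway between the tips of the shut fingers; the grasp point (between the pads) lies 19 mm behind it; z points along the fingers, y is the line along which they close (so a half turn about z gives the same grasp; the last joint's range is limited). The gripper opens to 85 mm and grips with 20 to 120 N. Pads are 22 mm wide; open, the fingers measure 114 mm over their backs; the gripper's body (76 mm by 85 mm) begins 54 mm behind the grasp point. The pads swing forward as they close: fully open they stand 13 mm farther back than shut.
Start: joints at [-1.3, 0.426, 0.074, 1.606, -0.034, 1.111, -0.067], TCP at [0.276, 0.616, 0.231] pointing down, gripper open.
Joint ranges: [-2.85, 2.85], [-0.5, 2.14], [-1.23, 1.37], [0.21, 2.46], [-1.02, 4.16], [0.16, 2.05], [-2.73, 2.73]. Speed limits (rad/s): [1.89, 1.89, 2.39, 2.39, 3.01, 3.01, 3.01].

## Interface

Orientations are given as a unit quaternion [w, x, y, z].
In Python, from plant import monitor, optics, order gives the robot as it stands. The module is installed in compiled form; this text tells all that it offers.
- The arm moves only by the tool play_rows, never from a script. Its argument "series" is a list of rows, each an object with "xyz": the shift along the tool's x, y, z scaled (see below), a list of three; "delta_rot": the turn, a rotation vector about the tool's x, y, z scaled (see below), a list of three; "claw": the finger opening in mm, from 0 to 85.4. A call has 1 to 10 rows; each row shifts and turns the commanded pose from where the row before left it, along the tool's axes as they then stand; what a row does not reach is not made up. The controller multiplies each number of a shift by 0.5 m and each number of a turn by 10 degrees. A row lasts 1/8 s, in which the tool goes at most 62.5 mm and 10.7 degrees, less where a joint would pass 70% of its speed; a pose out of reach is approached as far as the arm can. A call with a number of a shift or a turn outside -1 to 1 is refused whole. A call with a gripper value outside its range is refused whole. The fingers move at their own pace and stop on an object; "force" is the grip in N (left out, the last holds). Time passes only in rows, so rows that do not move let the fingers close. It gives the time, the measured TCP pose, the force, the opening and the grip force at its end, in the units of the state.
- monitor.state(): the state, without advancing time (a new reading comes with each control period).
- optics.read_camera(name): name is "scene" or "side" or "wrist"; returns a dict with "color" (480x640x3 uint8, blue, green, red), "fovy" (degrees; the focal length in pixels is half the picture's height over the tangent of half this angle, whatever the lens; pixels are square), "cx", "cy" (the principal point, pixels), "view" (4x4, takes a point from world to camera coordinates); the wrist camera has in their place "tool_from_camera" (4x4, takes a point from camera to tool coordinates, whose origin is the TCP and whose axes are the flange's). Camera axes: x right, y up, looking along -z (the intrinsics and any distortion apply to the point x, -y, -z); pixel columns grow to the right and rows downward; lengths in m; the calibration is good to about 2 mm. A picture is of the moment at which its call begins: read the wrist's pose just before it. There is no depth.
- order.job_done(): hands the job in; it is judged then, once.
The state is a dict: "time": time; "qpos": joint angles; "joint_vel": joint speeds; "joint_torque": joint torques, N m; "tcp_pos": TCP position; "ee_rot": TCP orientation; "ft_force": force on the tool from outside, world axes, zero at the start; "torque": the same for the moment, N m; "grip_width": finger opening in m; "finger_force": force on a finger pad.
Only numpy, scipy, OpenCV 4.12 (cv2) and the standard library are available. Lean on these libraries where they do the work, as an engineer would, in place of code of your own. Each camera call takes 0.05 s, during which the arm holds its last target. There are 200 camera calls.

## Working session

There is one attempt and no reset: what is moved stays moved. The work goes in short steps, Python scripts to look and compute and a tool call to move; the robot and the scene stay as the last step left them, time stands still between calls to the robot, and variables do not carry over. Pictures are saved under pics/ and viewed, at most 11 in all, crops included, and the job is handed in when it is done.

Besides the shell and the picture viewer there is one more tool, called as a command line: name --argument value ..., lists and objects as JSON in quotes. play_rows: Moves the arm, as the interface text tells. Its arguments: {"type":"object","properties":{"series":{"type":"array"},"force":{"type":"number"}},"required":["series"]}

```bash
mkdir -p pics; cat > h.py <<'E'
import numpy as np, cv2
from plant import monitor, optics, order
from scipy.spatial.transform import Rotation as R
E
python3 - <<'E'
from h import *
import pickle
for n in ["scene","side"]:
    c=optics.read_camera(n); pickle.dump(c,open(n+'.pkl','wb'))
    cv2.imwrite(f'pics/{n}0.png',c['color']); print(n,{k:(v if k!='color' else 0) for k,v in c.items()})
print(monitor.state())
E
```

```text
scene {'color': 0, 'fovy': 44.26093535822842, 'cx': 323.2144146777925, 'cy': 241.1192365942491, 'view': array([[-0.14265722,  0.98970318,  0.01168442, -0.07578551],
       [-0.67843028, -0.10637194,  0.72692321,  0.33469748],
       [ 0.72068111,  0.09577378,  0.68661934, -1.92561166],
       [ 0.        ,  0.        ,  0.        ,  1.        ]])}
side {'color': 0, 'fovy': 56.14741831690304, 'cx': 319.03634496317704, 'cy': 236.33615830620096, 'view': array([[ 9.54275812e-01, -2.98926974e-01, -5.82255335e-04,
        -5.23366275e-01],
       [ 1.75053066e-01,  5.57247467e-01,  8.11684473e-01,
        -2.63518645e-01],
       [-2.42309923e-01, -7.74672785e-01,  5.84095863e-01,
        -7.44261463e-01],
       [ 0.00000000e+00,  0.00000000e+00,  0.00000000e+00,
         1.00000000e+00]])}
{'time': 0.1, 'qpos': array([-1.29950368,  0.42666576,  0.07389708,  1.60653009, -0.03410182,
        1.11079683, -0.06711209]), 'joint_vel': array([ 0.00085185, -0.00028199, -0.00122918, -0.00314423,  0.00144793,
       -0.00038998, -0.00047666]), 'joint_torque': array([ 7.86175020e-03, -9.51535606e+01,  3.77148449e+00, -4.64402139e+01,
        1.96920295e-02,  6.44828804e-03,  4.14664032e-05]), 'tcp_pos': array([0.27562796, 0.61576724, 0.23069011]), 'ee_rot': array([-7.15945631e-05,  2.08888675e-01,  9.77939260e-01, -5.65211223e-04]), 'ft_force': array([ 0.92141168, -0.0565476 , -0.44925566]), 'torque': array([-0.01036821, -0.00230555, -0.00559359]), 'finger_force': 0.0, 'grip_width': 0.08565419227817381}
```

View pics/scene0.png

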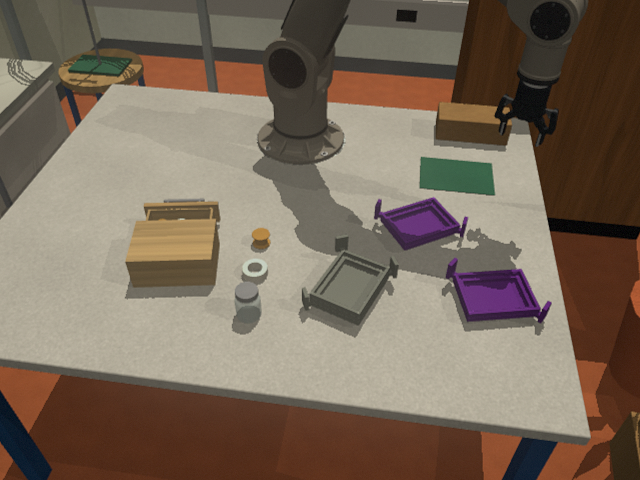

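View pics/side0.png

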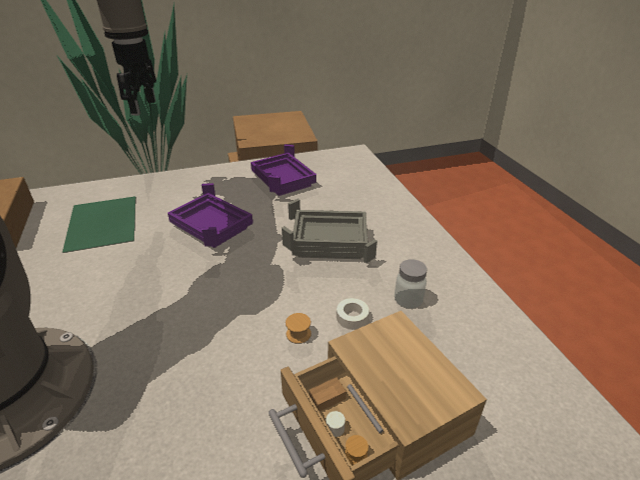

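The scene view shows the unit at about (175,245) with its drawer open towards the robot. The grey stack is at (350,285) and its tabs are at (342,242), (392,267) and (306,298). I'll zoom in on the parts I need.

```bash
python3 - <<'E'
from h import *
import pickle
def crop(n,x,y,w,h):
    im=pickle.load(open(n+'.pkl','rb'))['color'][y:y+h,x:x+w]
    s=400/w; o=cv2.resize(im,(400,300),interpolation=cv2.INTER_CUBIC)
    for k in range(0,w,20):
        cv2.putText(o,str(x+k),(int(k*s),8),0,.3,(0,0,255)); cv2.line(o,(int(k*s),10),(int(k*s),16),(0,0,255))
    for k in range(0,h,20):
        cv2.putText(o,str(y+k),(0,int(k*s)+4),0,.3,(0,0,255)); cv2.line(o,(20,int(k*s)),(26,int(k*s)),(0,0,255))
    return o
o=np.vstack([np.hstack([crop('scene',290,225,120,90+10-10),crop('side',270,180,120,90)]),np.hstack([crop('scene',115,190,120,90+10-10),crop('side',260,300,240,180)])])
cv2.imwrite('pics/crops.png',o)
E
```

```text
(no output)
```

View pics/crops.png

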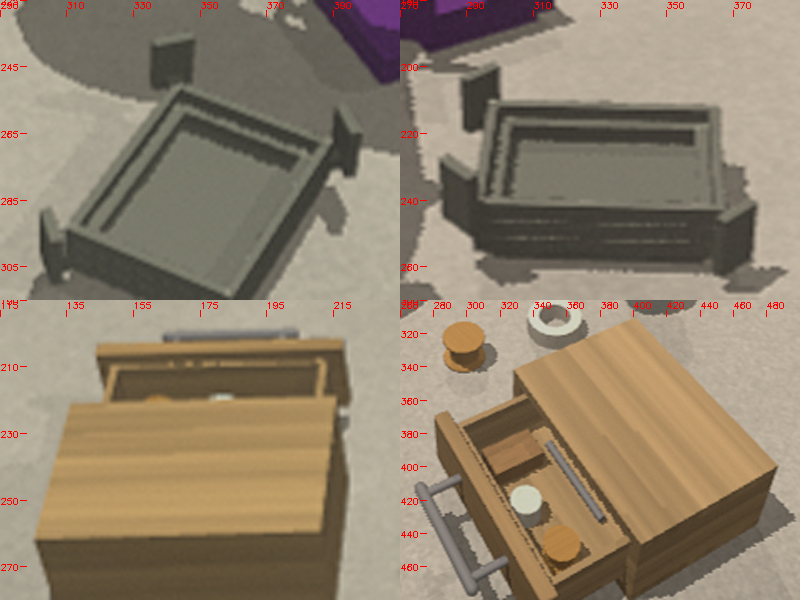

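```bash
cat >> h.py <<'E'
def proj(c,P,T=None):
    V=c['view']; p=(V[:3,:3]@np.atleast_2d(P).T).T+V[:3,3]
    f=240/np.tan(np.radians(c['fovy'])/2)
    return np.c_[c['cx']+f*p[:,0]/-p[:,2], c['cy']-f*p[:,1]/-p[:,2]]
def ray_z(c,u,v,z):
    V=c['view']; f=240/np.tan(np.radians(c['fovy'])/2)
    d=V[:3,:3].T@np.array([(u-c['cx'])/f,-(v-c['cy'])/f,-1]); o=-V[:3,:3].T@V[:3,3]
    return o+d*(z-o[2])/d[2]
E
python3 - <<'E'
from h import *
import pickle
from scipy.optimize import least_squares
S=pickle.load(open('scene.pkl','rb'));D=pickle.load(open('side.pkl','rb'))
def fit(L,z,ps,pd,x0):
    def res(q):
        c,s=np.cos(q[2]),np.sin(q[2])
        P=np.c_[L[:,0]*c-L[:,1]*s+q[0],L[:,0]*s+L[:,1]*c+q[1],np.full(4,z)]
        return np.r_[(proj(S,P)-ps).ravel(),(proj(D,P)-pd).ravel()]
    r=least_squares(res,x0); print(r.x,np.degrees(r.x[2]),r.fun.reshape(-1,2).round(1).tolist()); return r.x
c4=lambda a,b:np.array([[-a,-b],[-a,b],[a,-b],[a,b]])/2e3
t=fit(c4(170,130),.056,[[344.6,250.2],[389,267.3],[310.4,294],[360.5,314.4]],[[293.7,241.5],[296.1,210.3],[367.2,242.7],[366,212.1]],[.7,.1,-.4])
u=fit(c4(160,200),.09,[[135.1,221.2],[216.1,218.8],[126.1,262],[211.9,259]],[[403.4,445.8],[328.4,342],[485.6,399.6],[399.8,310.8]],[.6,-.3,0])
for c,ps in((S,[(164.5,200.8),(204.4,199.6)]),(D,[(272,413.4),(303.2,472.8)])):
    for p in ps: print(ray_z(c,*p,.055))
R2=lambda a:np.array([[np.cos(a),-np.sin(a)],[np.sin(a),np.cos(a)]])
print('tab',t[:2]+R2(t[2])@[-.0914,-.0714])
for n,c,ps in(('sp',D,(299,322)),('tape',D,(353,312)),('jar',D,(412,268)),('jar',S,(246,290))): print(n,ray_z(c,*ps,{'sp':.034,'tape':.024,'jar':.085}[n]))
E
```

```text
[ 0.65119725  0.23577639 -0.34523623] -19.780579036157558 [[-2.2, -1.5], [1.4, -0.7], [-1.0, -0.4], [-0.2, 0.2], [-1.6, -1.3], [0.7, -1.3], [1.4, -0.7], [0.1, -1.6]]
[ 0.61498345 -0.20751061  0.20775277] 11.90335667619727 [[1.2, -2.3], [-0.1, -2.6], [-1.1, 2.0], [-0.5, 1.8], [-2.8, 2.7], [-5.1, 1.0], [4.9, -4.3], [3.4, -2.8]]
[ 0.4374711  -0.29604949  0.055     ]
[ 0.41561064 -0.19099374  0.055     ]
[ 0.41360907 -0.20089443  0.055     ]
[ 0.43375572 -0.29711047  0.055     ]
tab [0.54102714 0.19952081]
sp [ 0.50370047 -0.01900831  0.034     ]
tape [ 0.61204691 -0.01575368  0.024     ]
jar [0.74040026 0.0055796  0.085     ]
jar [0.74555454 0.00730965 0.085     ]
```

Both fits agree well enough for an approach. The handle centre is near (0.425,-0.246), so the drawer is about 80 mm open. The tab is near (0.541,0.200).

```bash
cat >> h.py <<'E'
def Rdown(yaw):  # tool y at world yaw (deg), z down
    a=np.radians(yaw); y=np.array([np.cos(a),np.sin(a),0]); z=np.array([0,0,-1.]); return R.from_matrix(np.c_[np.cross(y,z),y,z])
def pose():
    s=monitor.state(); q=s['ee_rot']; return s['tcp_pos'],R.from_quat([q[1],q[2],q[3],q[0]]),s
def rows(segs,start=None):
    """segs: (pos, R, n). prints tool-frame rows"""
    p,r=start or pose()[:2]
    for P,Q,n in segs:
        P=np.array(P); w=(r.inv()*Q).as_rotvec()
        for k in range(n):
            d=(P-p)/(n-k); 
            print('xyz',(r.inv().apply(d)/.5).round(4).tolist(),'rot',(np.degrees(w/n)/10).round(3).tolist())
            p=p+d; r=r*R.from_rotvec(w/n)
        print('--')
    return p,r
E
python3 - <<'E'
from h import *
rows([([.46,.25,.231],Rdown(12),9),([.48,-.13,.2],Rdown(12),8),([.378,-.258,.1],Rdown(12),5)])
E
```

```text
xyz [-0.0706, -0.0574, 0.0] rot [-0.001, 0.0, 0.599]
xyz [-0.0762, -0.0498, -0.0] rot [-0.001, 0.0, 0.599]
xyz [-0.081, -0.0415, -0.0] rot [-0.001, 0.0, 0.599]
xyz [-0.0849, -0.0329, -0.0] rot [-0.001, 0.0, 0.599]
xyz [-0.0878, -0.0238, -0.0] rot [-0.001, 0.0, 0.599]
xyz [-0.0899, -0.0145, -0.0] rot [-0.001, 0.0, 0.599]
xyz [-0.0909, -0.0051, -0.0001] rot [-0.001, 0.0, 0.599]
xyz [-0.0909, 0.0044, -0.0001] rot [-0.001, 0.0, 0.599]
xyz [-0.09, 0.0139, -0.0001] rot [-0.001, 0.0, 0.599]
--
xyz [-0.094, -0.0149, 0.0077] rot [-0.0, 0.0, -0.0]
xyz [-0.094, -0.0149, 0.0078] rot [-0.0, 0.0, -0.0]
xyz [-0.094, -0.0149, 0.0078] rot [-0.0, 0.0, -0.0]
xyz [-0.094, -0.0149, 0.0078] rot [-0.0, 0.0, -0.0]
xyz [-0.094, -0.0149, 0.0078] rot [-0.0, 0.0, -0.0]
xyz [-0.094, -0.0149, 0.0077] rot [-0.0, 0.0, -0.0]
xyz [-0.094, -0.0149, 0.0078] rot [-0.0, 0.0, -0.0]
xyz [-0.094, -0.0149, 0.0078] rot [-0.0, 0.0, -0.0]
--
xyz [-0.0416, -0.0506, 0.04] rot [0.0, -0.0, -0.0]
xyz [-0.0416, -0.0506, 0.04] rot [0.0, -0.0, -0.0]
xyz [-0.0416, -0.0506, 0.04] rot [0.0, -0.0, -0.0]
xyz [-0.0416, -0.0506, 0.04] rot [0.0, -0.0, -0.0]
xyz [-0.0416, -0.0506, 0.04] rot [0.0, -0.0, -0.0]
--
```

play_rows --series '[{"xyz":[-0.07,-0.057,0],"delta_rot":[0,0,0.6],"claw":0},{"xyz":[-0.076,-0.05,0],"delta_rot":[0,0,0.6],"claw":0},{"xyz":[-0.081,-0.041,0],"delta_rot":[0,0,0.6],"claw":0},{"xyz":[-0.085,-0.033,0],"delta_rot":[0,0,0.6],"claw":0},{"xyz":[-0.088,-0.024,0],"delta_rot":[0,0,0.6],"claw":0},{"xyz":[-0.09,-0.015,0],"delta_rot":[0,0,0.6],"claw":0},{"xyz":[-0.09,-0.005,0],"delta_rot":[0,0,0.6],"claw":0},{"xyz":[-0.09,0.005,0],"delta_rot":[0,0,0.6],"claw":0},{"xyz":[-0.09,0.014,0],"delta_rot":[0,0,0.6],"claw":0},{"xyz":[0,0,0],"delta_rot":[0,0,0],"claw":0}]'

```text
time: 1.35
tcp_pos: [0.4607, 0.2479, 0.2314]
ee_rot: [0.0, 0.633, 0.774, -0.0]
ft_force: [0.3, 0.4, 0.4]
grip_width: -0.0004
finger_force: 0.0
```

play_rows --series '[{"xyz":[-0.094,-0.015,0.008],"delta_rot":[0,0,0],"claw":0},{"xyz":[-0.094,-0.015,0.008],"delta_rot":[0,0,0],"claw":0},{"xyz":[-0.094,-0.015,0.008],"delta_rot":[0,0,0],"claw":0},{"xyz":[-0.094,-0.015,0.008],"delta_rot":[0,0,0],"claw":0},{"xyz":[-0.094,-0.015,0.008],"delta_rot":[0,0,0],"claw":0},{"xyz":[-0.094,-0.015,0.008],"delta_rot":[0,0,0],"claw":0},{"xyz":[-0.094,-0.015,0.008],"delta_rot":[0,0,0],"claw":0},{"xyz":[-0.094,-0.015,0.008],"delta_rot":[0,0,0],"claw":0},{"xyz":[0,0,0],"delta_rot":[0,0,0],"claw":0}]'

```text
time: 2.48
tcp_pos: [0.4778, -0.1318, 0.1991]
ee_rot: [0.0, 0.631, 0.775, -0.001]
ft_force: [1.0, 1.2, 0.1]
grip_width: -0.0002
finger_force: 0.0
```

play_rows --series '[{"xyz":[-0.042,-0.05,0.04],"delta_rot":[0,0,0],"claw":0},{"xyz":[-0.042,-0.05,0.04],"delta_rot":[0,0,0],"claw":0},{"xyz":[-0.042,-0.05,0.04],"delta_rot":[0,0,0],"claw":0},{"xyz":[-0.042,-0.05,0.04],"delta_rot":[0,0,0],"claw":0},{"xyz":[-0.042,-0.05,0.04],"delta_rot":[0,0,0],"claw":0},{"xyz":[0,0,0],"delta_rot":[0,0,0],"claw":0}]'

```text
time: 3.22
tcp_pos: [0.3759, -0.2578, 0.0983]
ee_rot: [-0.001, 0.631, 0.776, -0.001]
ft_force: [0.7, 1.7, 0.1]
grip_width: 0.0
finger_force: 0.0
```

```bash
python3 - <<'E'
from h import *
print(pose()[0])
c=optics.read_camera('side'); cv2.imwrite('pics/p1.png',cv2.resize(c['color'][280:480,220:500],None,fx=2,fy=2))
rows([([.378,-.258,.035],Rdown(11.9),3)])
E
```

```text
[ 0.3758864 -0.2577612  0.0982514]
xyz [-0.0007, 0.0005, 0.0426] rot [-0.002, -0.002, -0.001]
xyz [-0.0007, 0.0005, 0.0426] rot [-0.002, -0.002, -0.001]
xyz [-0.0007, 0.0005, 0.0426] rot [-0.002, -0.002, -0.001]
--
```

View pics/p1.png

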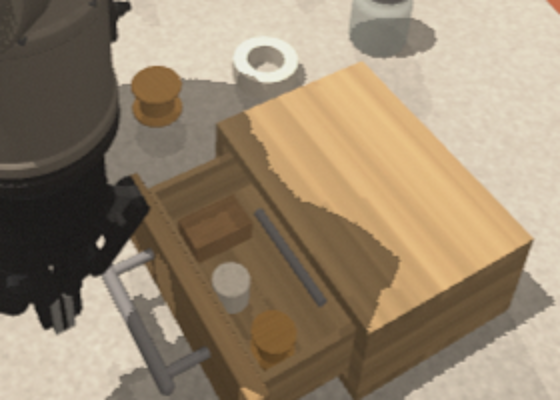

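The fingers are in front of the handle bar, with clearance. Next I go down and push.

play_rows --series '[{"xyz":[0,0,0.042],"delta_rot":[0,0,0],"claw":0},{"xyz":[0,0,0.042],"delta_rot":[0,0,0],"claw":0},{"xyz":[0,0,0.042],"delta_rot":[0,0,0],"claw":0},{"xyz":[0,0.02,0],"delta_rot":[0,0,0],"claw":0},{"xyz":[0,0.02,0],"delta_rot":[0,0,0],"claw":0},{"xyz":[0,0.02,0],"delta_rot":[0,0,0],"claw":0},{"xyz":[0,0.02,0],"delta_rot":[0,0,0],"claw":0},{"xyz":[0,0,0],"delta_rot":[0,0,0],"claw":0}]'

```text
time: 4.28
tcp_pos: [0.4177, -0.2491, 0.0366]
ee_rot: [0.0, 0.63, 0.777, 0.0]
ft_force: [-0.8, 0.6, -0.3]
grip_width: 0.0
finger_force: 0.0
```

play_rows --series '[{"xyz":[0,0.02,0],"delta_rot":[0,0,0],"claw":0},{"xyz":[0,0.02,0],"delta_rot":[0,0,0],"claw":0},{"xyz":[0,0.02,0],"delta_rot":[0,0,0],"claw":0},{"xyz":[0,0.02,0],"delta_rot":[0,0,0],"claw":0},{"xyz":[0,0.02,0],"delta_rot":[0,0,0],"claw":0},{"xyz":[0,0,0],"delta_rot":[0,0,0],"claw":0}]'

```text
time: 5.03
tcp_pos: [0.4664, -0.2387, 0.0362]
ee_rot: [0.0, 0.63, 0.777, 0.0]
ft_force: [-1.0, 0.3, 0.4]
grip_width: -0.0
finger_force: 0.0
```

play_rows --series '[{"xyz":[0,0.008,0],"delta_rot":[0,0,0],"claw":0},{"xyz":[0,0.008,0],"delta_rot":[0,0,0],"claw":0},{"xyz":[0,0.008,0],"delta_rot":[0,0,0],"claw":0},{"xyz":[0,0,0],"delta_rot":[0,0,0],"claw":0}]'

```text
time: 5.52
tcp_pos: [0.4768, -0.2367, 0.0362]
ee_rot: [-0.001, 0.63, 0.776, -0.0]
ft_force: [-4.7, -0.5, 0.5]
grip_width: -0.0002
finger_force: 2.2
```

play_rows --series '[{"xyz":[0,0.006,0],"delta_rot":[0,0,0],"claw":0},{"xyz":[0,0.004,0],"delta_rot":[0,0,0],"claw":0},{"xyz":[0,0,0],"delta_rot":[0,0,0],"claw":0}]'

```text
time: 5.9
tcp_pos: [0.4774, -0.2365, 0.0358]
ee_rot: [-0.003, 0.631, 0.776, -0.002]
ft_force: [-28.7, -3.1, 21.4]
grip_width: -0.0002
finger_force: 15.0
```

The drawer hit its stop at about 29 N, so it is shut. I'll back off, rise and travel to the tab.

play_rows --series '[{"xyz":[0,-0.02,0],"delta_rot":[0,0,0],"claw":0},{"xyz":[0,-0.03,0],"delta_rot":[0,0,0],"claw":0},{"xyz":[0,0,-0.06],"delta_rot":[0,0,0],"claw":0},{"xyz":[0,0,-0.09],"delta_rot":[0,0,0],"claw":0},{"xyz":[0,0,-0.09],"delta_rot":[0,0,0],"claw":0},{"xyz":[0,0,-0.09],"delta_rot":[0,0,0],"claw":50},{"xyz":[0,0,0],"delta_rot":[0,0,0],"claw":50}]'

```text
time: 6.78
tcp_pos: [0.459, -0.2413, 0.2042]
ee_rot: [0.002, 0.63, 0.777, 0.002]
ft_force: [0.7, 0.4, -0.1]
grip_width: 0.0361
finger_force: 0.0
```

```bash
python3 - <<'E'
from h import *
print(pose()[0])
rows([([.535,.195,.2],Rdown(25.2),10)])
E
```

```text
[ 0.45898953 -0.24129804  0.20421314]
xyz [0.0823, 0.0329, 0.0009] rot [0.003, 0.001, -0.133]
xyz [0.0815, 0.0348, 0.0009] rot [0.003, 0.001, -0.133]
xyz [0.0806, 0.0366, 0.0009] rot [0.003, 0.001, -0.133]
xyz [0.0798, 0.0385, 0.0009] rot [0.003, 0.001, -0.133]
xyz [0.0788, 0.0403, 0.0009] rot [0.003, 0.001, -0.133]
xyz [0.0779, 0.0422, 0.0009] rot [0.003, 0.001, -0.133]
xyz [0.0769, 0.044, 0.0009] rot [0.003, 0.001, -0.133]
xyz [0.0758, 0.0457, 0.0009] rot [0.003, 0.001, -0.133]
xyz [0.0748, 0.0475, 0.0009] rot [0.003, 0.001, -0.133]
xyz [0.0736, 0.0492, 0.0009] rot [0.003, 0.001, -0.133]
--
```

play_rows --series '[{"xyz":[0.082,0.033,0.001],"delta_rot":[0,0,-0.133],"claw":50},{"xyz":[0.082,0.035,0.001],"delta_rot":[0,0,-0.133],"claw":50},{"xyz":[0.081,0.037,0.001],"delta_rot":[0,0,-0.133],"claw":50},{"xyz":[0.08,0.038,0.001],"delta_rot":[0,0,-0.133],"claw":50},{"xyz":[0.079,0.04,0.001],"delta_rot":[0,0,-0.133],"claw":50},{"xyz":[0.078,0.042,0.001],"delta_rot":[0,0,-0.133],"claw":50},{"xyz":[0.077,0.044,0.001],"delta_rot":[0,0,-0.133],"claw":50},{"xyz":[0.076,0.046,0.001],"delta_rot":[0,0,-0.133],"claw":50},{"xyz":[0.075,0.048,0.001],"delta_rot":[0,0,-0.133],"claw":50},{"xyz":[0.074,0.049,0.001],"delta_rot":[0,0,-0.133],"claw":50}]'

```text
time: 8.02
tcp_pos: [0.5333, 0.1978, 0.1955]
ee_rot: [-0.0, 0.536, 0.845, -0.0]
ft_force: [0.4, -0.9, -0.2]
grip_width: 0.0503
finger_force: 0.0
```

play_rows --series '[{"xyz":[0,0,0],"delta_rot":[0,0,0],"claw":50},{"xyz":[0,0,0],"delta_rot":[0,0,0],"claw":50}]'

```text
time: 8.28
tcp_pos: [0.5332, 0.1958, 0.1956]
ee_rot: [-0.0, 0.536, 0.844, -0.001]
ft_force: [-0.5, -1.0, 0.3]
grip_width: 0.0498
finger_force: 0.0
```

```bash
cat >> h.py <<'E'
def wcam():
    p,r,s=pose(); c=optics.read_camera('wrist'); T=np.eye(4); T[:3,:3]=r.as_matrix(); T[:3,3]=p
    c['view']=np.linalg.inv(T@c['tool_from_camera']); return c
E
python3 - <<'E'
from h import *
import pickle
c=wcam(); pickle.dump(c,open('w.pkl','wb')); im=c['color'].copy()
P=[[.541,.1995,z] for z in(.090,.056)]
pr=proj(c,P); print(pose()[0],pr,c['tool_from_camera'].round(3).tolist(),c['fovy'])
for u,v in pr: cv2.circle(im,(int(u),int(v)),3,(0,0,255),-1)
cv2.imwrite('pics/w1.png',im)
c=optics.read_camera('side'); pickle.dump(c,open('side2.pkl','wb'))
E
```

```text
[0.53337056 0.19539623 0.19587124] [[336.03459705 244.70097205]
 [334.27386646 229.45262813]] [[-0.001, 0.951, 0.308, 0.079], [1.0, 0.001, 0.0, -0.001], [-0.0, 0.308, -0.951, -0.142], [0.0, 0.0, 0.0, 1.0]] 58.114824572665235
```

View pics/w1.png

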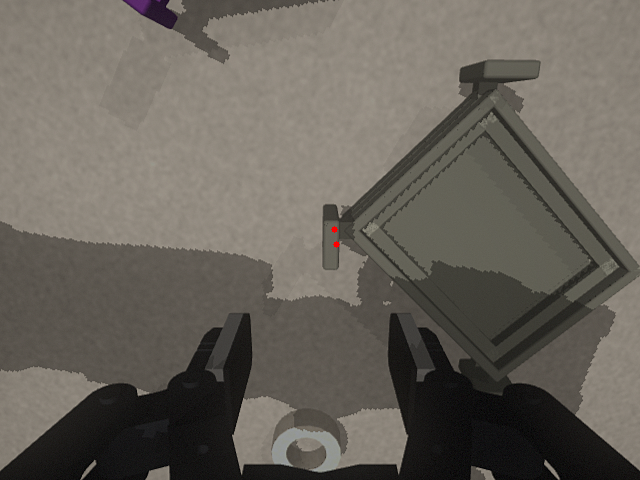

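The tab's top face is centred near (330,246), and its edges are parallel to the pads. I'll refine the tab and tray pose from this view.

```bash
python3 - <<'E'
from h import *
import pickle
from scipy.optimize import least_squares
c=pickle.load(open('w.pkl','rb'))
tab=ray_z(c,330.5,246,.090); print('tab',tab)
L=np.array([[-85,-65],[-85,65],[85,-65],[85,65]])/1e3; px=[[355,233],[493,92],[497,378],[638,265]]
W=np.array([ray_z(c,*p,.056) for p in px]); print(W.round(4).tolist())
def res(q):
    m=R.from_euler('z',q[2]).as_matrix()[:2,:2]; return ((m@L.T).T+q[:2]-W[:,:2]).ravel()
r=least_squares(res,[.65,.235,-.34]); print(r.x,np.degrees(r.x[2]),r.fun.round(4))
m=R.from_euler('z',r.x[2]).as_matrix()[:2,:2]; print('tab from tray',r.x[:2]+m@[-.0914,-.0714],'far',r.x[:2]+m@[.085,.065])
y=45+np.degrees(r.x[2])
s=rows([([*tab[:2],.11],Rdown(25.2),4),([*tab[:2],.062],Rdown(25.2),4)])
E
```

```text
tab [0.53834105 0.19734475 0.09      ]
[[0.5548, 0.2032, 0.056], [0.5912, 0.3198, 0.056], [0.7037, 0.1466, 0.056], [0.7429, 0.266, 0.056]]
[ 0.64815933  0.23389078 -0.3363231 ] -19.269894063135155 [-0.0083 -0.0026 -0.0018  0.0035  0.0032 -0.0021  0.0069  0.0012]
tab from tray [0.53831675 0.19665468] far [0.74984836 0.26719755]
xyz [-0.0001, 0.0027, 0.043] rot [-0.001, 0.0, -0.003]
xyz [-0.0001, 0.0027, 0.043] rot [-0.001, 0.0, -0.003]
xyz [-0.0001, 0.0027, 0.043] rot [-0.001, 0.0, -0.003]
xyz [-0.0001, 0.0027, 0.043] rot [-0.001, 0.0, -0.003]
--
xyz [-0.0, -0.0, 0.024] rot [0.0, -0.0, 0.0]
xyz [-0.0, -0.0, 0.024] rot [0.0, -0.0, 0.0]
xyz [-0.0, -0.0, 0.024] rot [0.0, -0.0, 0.0]
xyz [-0.0, -0.0, 0.024] rot [0.0, -0.0, 0.0]
--
```

play_rows --series '[{"xyz":[0,0.003,0.043],"delta_rot":[0,0,0],"claw":40},{"xyz":[0,0.003,0.043],"delta_rot":[0,0,0],"claw":40},{"xyz":[0,0.003,0.043],"delta_rot":[0,0,0],"claw":40},{"xyz":[0,0.002,0.043],"delta_rot":[0,0,0],"claw":40},{"xyz":[0,0,0.024],"delta_rot":[0,0,0],"claw":40},{"xyz":[0,0,0.024],"delta_rot":[0,0,0],"claw":40},{"xyz":[0,0,0.024],"delta_rot":[0,0,0],"claw":40},{"xyz":[0,0,0.024],"delta_rot":[0,0,0],"claw":40},{"xyz":[0,0,0],"delta_rot":[0,0,0],"claw":40},{"xyz":[0,0,0],"delta_rot":[0,0,0],"claw":40}]'

```text
time: 9.62
tcp_pos: [0.5388, 0.1989, 0.0625]
ee_rot: [0.0, 0.536, 0.844, 0.0]
ft_force: [-0.4, 0.2, 0.3]
grip_width: 0.0403
finger_force: 0.0
```

```bash
python3 - <<'E'
from h import *
c=wcam(); cv2.imwrite('pics/w2.png',c['color'])
E
```

```text
(no output)
```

View pics/w2.png

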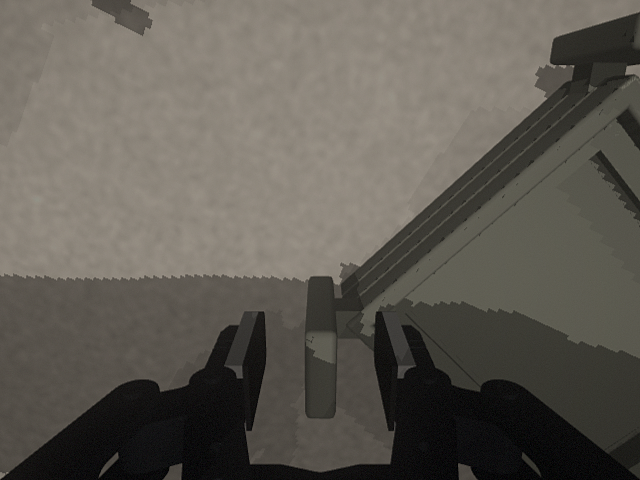

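The tab sits centred between the pads, so I close and grip.

play_rows --series '[{"xyz":[0,0,0],"delta_rot":[0,0,0],"claw":25},{"xyz":[0,0,0],"delta_rot":[0,0,0],"claw":14},{"xyz":[0,0,0],"delta_rot":[0,0,0],"claw":5},{"xyz":[0,0,0],"delta_rot":[0,0,0],"claw":5},{"xyz":[0,0,0],"delta_rot":[0,0,0],"claw":5},{"xyz":[0,0,0],"delta_rot":[0,0,0],"claw":5}]' --force 80

```text
time: 10.42
tcp_pos: [0.5388, 0.1989, 0.0627]
ee_rot: [0.0, 0.536, 0.844, 0.0]
ft_force: [-1.4, -1.2, 6.1]
grip_width: 0.0086
finger_force: 78.3
```

```bash
python3 - <<'E'
from h import *
p,r,s=pose(); print(p,s['ft_force'],s['grip_width'],s['finger_force'])
far=np.array([.750,.267,.042]); d=far-p; d[2]=0; d/=np.linalg.norm(d); e=np.cross([0,0,1],d)
for deg in(.5,1.):
    w=e*np.radians(deg); sh=R.from_rotvec(w).apply(p-far)-(p-far)
    print(deg,(r.inv().apply(sh)/.5).round(5),(r.inv().apply(e*deg)/10).round(4))
E
```

```text
[0.53884259 0.19888858 0.06271586] [-1.43620761 -1.22713778  6.06236219] 0.008612422624321074 78.32322120666504
0.5 [-5.00e-05  3.80e-04 -3.87e-03] [0.0496 0.0063 0.    ]
1.0 [-0.0001   0.00079 -0.00774] [0.0992 0.0127 0.    ]
```

play_rows --series '[{"xyz":[0,0.0005,-0.0046],"delta_rot":[0.06,0.0076,0],"claw":5},{"xyz":[0,0.0005,-0.0046],"delta_rot":[0.06,0.0076,0],"claw":5},{"xyz":[0,0.0005,-0.0046],"delta_rot":[0.06,0.0076,0],"claw":5},{"xyz":[0,0.0005,-0.0046],"delta_rot":[0.06,0.0076,0],"claw":5},{"xyz":[0,0.0005,-0.0046],"delta_rot":[0.06,0.0076,0],"claw":5},{"xyz":[0,0.0005,-0.0046],"delta_rot":[0.06,0.0076,0],"claw":5},{"xyz":[0,0.0005,-0.0046],"delta_rot":[0.06,0.0076,0],"claw":5},{"xyz":[0,0.0005,-0.0046],"delta_rot":[0.06,0.0076,0],"claw":5},{"xyz":[0,0.0005,-0.0046],"delta_rot":[0.06,0.0076,0],"claw":5},{"xyz":[0,0.0005,-0.0046],"delta_rot":[0.06,0.0076,0],"claw":5}]'

```text
time: 11.68
tcp_pos: [0.542, 0.2003, 0.0853]
ee_rot: [-0.034, 0.535, 0.843, -0.041]
ft_force: [2.2, -0.3, -1.2]
grip_width: 0.0083
finger_force: 78.0
```

```bash
cat >> h.py <<'E'
def panel(name):
    a=optics.read_camera('scene')['color'][200:335,270:450]; b=optics.read_camera('side')['color'][150:285,230:410]
    cv2.imwrite('pics/'+name,np.hstack([cv2.resize(i,(400,300),interpolation=cv2.INTER_CUBIC) for i in(a,b)]))
E
python3 - <<'E'
from h import *
p,r,s=pose(); print(p,s['ft_force'],s['torque'],np.degrees(np.arccos(-r.as_matrix()[2,2])))
panel('t1.png')
E
```

```text
[0.54196641 0.20033661 0.0853107 ] [ 2.23238536 -0.27859527 -1.21963751] [ 0.07908807 -0.64601065 -0.13037357] 6.088081188278457
```

View pics/t1.png

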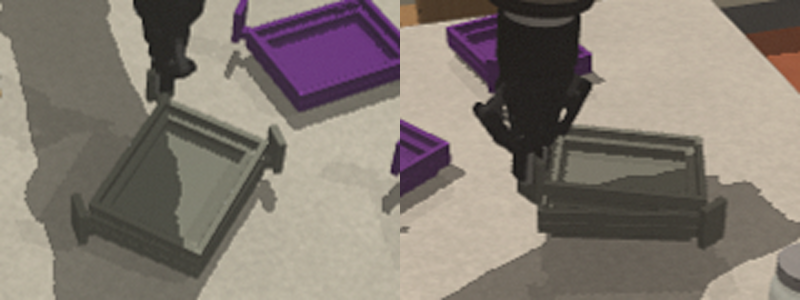

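The tray is tilting at its tab corner and the stack hasn't moved. I'll continue to about 12°.

play_rows --series '[{"xyz":[0,0.0005,-0.0046],"delta_rot":[0.06,0.0076,0],"claw":5},{"xyz":[0,0.0005,-0.0046],"delta_rot":[0.06,0.0076,0],"claw":5},{"xyz":[0,0.0005,-0.0046],"delta_rot":[0.06,0.0076,0],"claw":5},{"xyz":[0,0.0005,-0.0046],"delta_rot":[0.06,0.0076,0],"claw":5},{"xyz":[0,0.0005,-0.0046],"delta_rot":[0.06,0.0076,0],"claw":5},{"xyz":[0,0.0005,-0.0046],"delta_rot":[0.06,0.0076,0],"claw":5},{"xyz":[0,0.0005,-0.0046],"delta_rot":[0.06,0.0076,0],"claw":5},{"xyz":[0,0.0005,-0.0046],"delta_rot":[0.06,0.0076,0],"claw":5},{"xyz":[0,0.0005,-0.0046],"delta_rot":[0.06,0.0076,0],"claw":5},{"xyz":[0,0.0005,-0.0046],"delta_rot":[0.06,0.0076,0],"claw":5}]'

```text
time: 13.02
tcp_pos: [0.5474, 0.2024, 0.1076]
ee_rot: [-0.068, 0.533, 0.84, -0.082]
ft_force: [-3.6, -2.5, 1.4]
grip_width: 0.0082
finger_force: 78.5
```

```bash
python3 - <<'E'
from h import *
p,r,s=pose(); print(p,s['ft_force'],s['torque'],np.degrees(np.arccos(-r.as_matrix()[2,2])))
panel('t2.png')
print('up 4mm/row', (r.inv().apply([0,0,.004])/.5).round(4))
E
```

```text
[0.54742061 0.20241118 0.10763156] [-3.62866003 -2.50448864  1.43802918] [-0.53800815  0.38784983 -0.11835608] 12.154681059220556
up 4mm/row [ 0.0002 -0.0017 -0.0078]
```

View pics/t2.png

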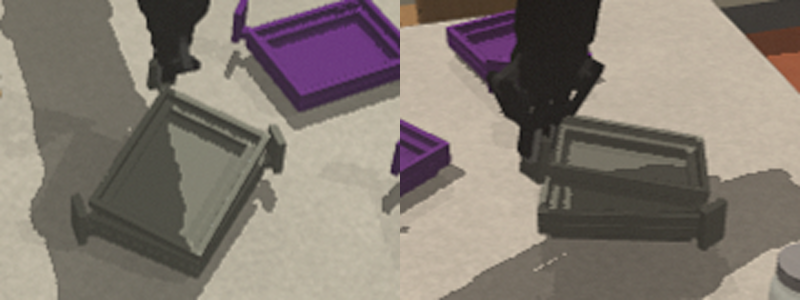

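The tilt is about 12°, the far corner still rests in the stack, and the stack is unmoved. Next I lift slowly.

play_rows --series '[{"xyz":[0,-0.0013,-0.004],"delta_rot":[0.02,0.0025,0],"claw":5},{"xyz":[0,-0.0013,-0.004],"delta_rot":[0.02,0.0025,0],"claw":5},{"xyz":[0,-0.0012,-0.005],"delta_rot":[0,0,0],"claw":5},{"xyz":[0,-0.0012,-0.005],"delta_rot":[0,0,0],"claw":5},{"xyz":[0,-0.0012,-0.005],"delta_rot":[0,0,0],"claw":5},{"xyz":[0,-0.0012,-0.005],"delta_rot":[0,0,0],"claw":5},{"xyz":[0,-0.0012,-0.005],"delta_rot":[0,0,0],"claw":5},{"xyz":[0,-0.0012,-0.005],"delta_rot":[0,0,0],"claw":5}]'

```text
time: 14.12
tcp_pos: [0.547, 0.2017, 0.1273]
ee_rot: [-0.069, 0.533, 0.839, -0.084]
ft_force: [-0.2, 0.3, -1.4]
grip_width: 0.0086
finger_force: 78.2
```

play_rows --series '[{"xyz":[0,-0.0034,-0.016],"delta_rot":[0,0,0],"claw":5},{"xyz":[0,-0.0052,-0.024],"delta_rot":[0,0,0],"claw":5},{"xyz":[0,-0.0086,-0.04],"delta_rot":[0,0,0],"claw":5},{"xyz":[0,-0.0086,-0.04],"delta_rot":[0,0,0],"claw":5},{"xyz":[0,-0.0086,-0.04],"delta_rot":[0,0,0],"claw":5},{"xyz":[0,-0.0086,-0.04],"delta_rot":[0,0,0],"claw":5},{"xyz":[0,-0.0086,-0.04],"delta_rot":[0,0,0],"claw":5},{"xyz":[0,0,0],"delta_rot":[0,0,0],"claw":5}]'

```text
time: 15.12
tcp_pos: [0.5497, 0.199, 0.2516]
ee_rot: [-0.069, 0.533, 0.839, -0.083]
ft_force: [0.1, -0.6, -1.9]
grip_width: 0.0084
finger_force: 78.2
```

```bash
python3 - <<'E'
from h import *
import pickle
p,r,s=pose(); print(p,s['ft_force'],s['torque'],np.degrees(np.arccos(-r.as_matrix()[2,2])),s['qpos'])
panel('t3.png')
E
```

```text
[0.54973378 0.19901373 0.25163163] [ 0.13050086 -0.64605873 -1.92754439] [ 0.06863966 -0.14858622  0.00549291] 12.34929685521594 [-0.79898887  0.41711823  0.48471613  1.65527338 -0.19933931  1.33675977
  0.17811671]
```

View pics/t3.png

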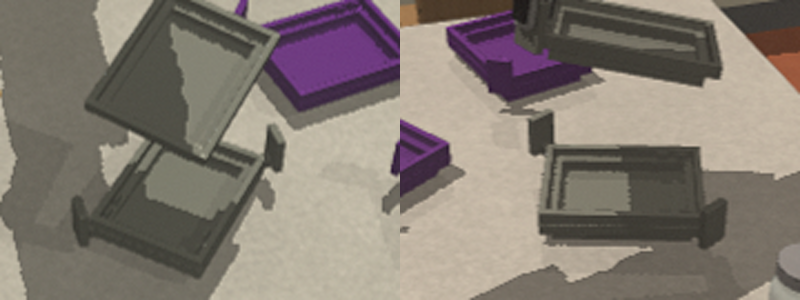

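It came free cleanly: the stack and look-alikes are unmoved and the tool carries only the tray's weight. Next I level it and carry it over.

```bash
python3 - <<'E'
from h import *
p,r,s=pose()
c=np.array([.612,-.208]); Q=Rdown(-18); t=np.r_[c,.205]-Q.apply([-.0141,.1151,0]); t[2]=.215; print(t,np.hypot(*t[:2]))
m=(t+p)/2; m[2]=.245
d=m[:2]/np.hypot(*m[:2]); m[:2]=d*.56; print(m)
rows([(p+[0,0,.0],Rdown(25.2),3),(m,Rdown(4),7),(t,Q,8)])
E
```

```text
[ 0.50689053 -0.15902225  0.215     ] 0.5312495544700022
[0.55960035 0.02115298 0.245     ]
xyz [0.0, 0.0, 0.0] rot [-0.414, -0.053, -0.0]
xyz [0.0, 0.0, 0.0] rot [-0.414, -0.053, -0.0]
xyz [0.0, 0.0, 0.0] rot [-0.414, -0.053, -0.0]
--
xyz [-0.0473, -0.0188, 0.0013] rot [0.0, 0.0, 0.303]
xyz [-0.0482, -0.0163, 0.0013] rot [0.0, 0.0, 0.303]
xyz [-0.049, -0.0137, 0.0013] rot [0.0, 0.0, 0.303]
xyz [-0.0497, -0.0111, 0.0013] rot [0.0, 0.0, 0.303]
xyz [-0.0502, -0.0085, 0.0013] rot [0.0, 0.0, 0.303]
xyz [-0.0505, -0.0058, 0.0013] rot [0.0, 0.0, 0.303]
xyz [-0.0508, -0.0032, 0.0013] rot [0.0, 0.0, 0.303]
--
xyz [-0.044, -0.0163, 0.0075] rot [-0.0, -0.0, 0.275]
xyz [-0.0447, -0.0142, 0.0075] rot [-0.0, -0.0, 0.275]
xyz [-0.0454, -0.012, 0.0075] rot [-0.0, -0.0, 0.275]
xyz [-0.0459, -0.0098, 0.0075] rot [-0.0, -0.0, 0.275]
xyz [-0.0463, -0.0076, 0.0075] rot [-0.0, -0.0, 0.275]
xyz [-0.0466, -0.0054, 0.0075] rot [-0.0, -0.0, 0.275]
xyz [-0.0468, -0.0031, 0.0075] rot [-0.0, -0.0, 0.275]
xyz [-0.0469, -0.0009, 0.0075] rot [-0.0, -0.0, 0.275]
--
```

play_rows --series '[{"xyz":[0,0,0],"delta_rot":[-0.414,-0.053,0],"claw":5},{"xyz":[0,0,0],"delta_rot":[-0.414,-0.053,0],"claw":5},{"xyz":[0,0,0],"delta_rot":[-0.414,-0.053,0],"claw":5},{"xyz":[-0.047,-0.019,0.001],"delta_rot":[0,0,0.3],"claw":5},{"xyz":[-0.048,-0.016,0.001],"delta_rot":[0,0,0.3],"claw":5},{"xyz":[-0.049,-0.014,0.001],"delta_rot":[0,0,0.3],"claw":5},{"xyz":[-0.05,-0.011,0.001],"delta_rot":[0,0,0.3],"claw":5},{"xyz":[-0.05,-0.008,0.001],"delta_rot":[0,0,0.3],"claw":5},{"xyz":[-0.05,-0.006,0.001],"delta_rot":[0,0,0.3],"claw":5},{"xyz":[-0.051,-0.003,0.001],"delta_rot":[0,0,0.3],"claw":5}]'

```text
time: 16.48
tcp_pos: [0.5602, 0.0197, 0.2463]
ee_rot: [0.0, 0.682, 0.731, 0.0]
ft_force: [-0.2, 0.3, -1.3]
grip_width: 0.0083
finger_force: 78.3
```

play_rows --series '[{"xyz":[-0.044,-0.016,0.0075],"delta_rot":[0,0,0.275],"claw":5},{"xyz":[-0.045,-0.014,0.0075],"delta_rot":[0,0,0.275],"claw":5},{"xyz":[-0.045,-0.012,0.0075],"delta_rot":[0,0,0.275],"claw":5},{"xyz":[-0.046,-0.01,0.0075],"delta_rot":[0,0,0.275],"claw":5},{"xyz":[-0.046,-0.008,0.0075],"delta_rot":[0,0,0.275],"claw":5},{"xyz":[-0.046,-0.005,0.0075],"delta_rot":[0,0,0.275],"claw":5},{"xyz":[-0.035,-0.003,0.0075],"delta_rot":[0,0,0.275],"claw":5},{"xyz":[-0.02,-0.001,0.0075],"delta_rot":[0,0,0.275],"claw":5},{"xyz":[0,0,0],"delta_rot":[0,0,0],"claw":5},{"xyz":[0,0,0],"delta_rot":[0,0,0],"claw":5}]'

```text
time: 17.73
tcp_pos: [0.5133, -0.1389, 0.2163]
ee_rot: [0.0, 0.808, 0.59, 0.0]
ft_force: [-0.7, 0.6, -1.3]
grip_width: 0.0086
finger_force: 78.4
```

```bash
python3 - <<'E'
from h import *
import pickle
p,r,s=pose(); print(p,s['ft_force'],r.as_matrix().round(3).tolist())
S=optics.read_camera('scene');D=optics.read_camera('side')
pickle.dump((S,D,p,r.as_quat()),open('fin.pkl','wb'))
# overlay predicted rim
L=np.array([[-85,-65,28],[-85,65,28],[85,65,28],[85,-65,28]])/1e3
a=np.pi/4; tabv=np.array([-.0914,-.0714,.0347])  # TCP in tray frame
tx=lambda v: r.apply(np.c_[(-v[:,0]+v[:,1])*np.cos(a),(v[:,0]+v[:,1])*np.cos(a),-v[:,2]])+p
W=tx(L-tabv); o=[]
print('centre',tx(np.zeros((1,3))-tabv))
for c,(x,y) in((S,(90,140)),(D,(250,220))):
    im=c['color']; k=2; o2=cv2.resize(im[y:y+260,x:x+200],None,fx=k,fy=k,interpolation=cv2.INTER_CUBIC)
    q=(proj(c,W)-[x,y])*k; print((proj(c,W)).round(1).tolist())
    for u in q: cv2.circle(o2,(int(u[0]),int(u[1])),2,(0,0,255),-1)
    o.append(o2)
cv2.imwrite('pics/f1.png',np.hstack(o))
E
```

```text
[ 0.5133118  -0.13891725  0.21632122] [-0.73959277  0.6264652  -1.26610083] [[0.305, 0.952, 0.0], [0.952, -0.305, -0.0], [0.0, 0.0, -1.0]]
centre [[ 0.61866732 -0.18744948  0.18166796]]
[[203.4, 179.6], [214.3, 213.0], [137.2, 228.9], [131.0, 193.4]]
[[331.0, 293.4], [388.1, 253.7], [486.7, 308.1], [432.7, 362.5]]
```

View pics/f1.png

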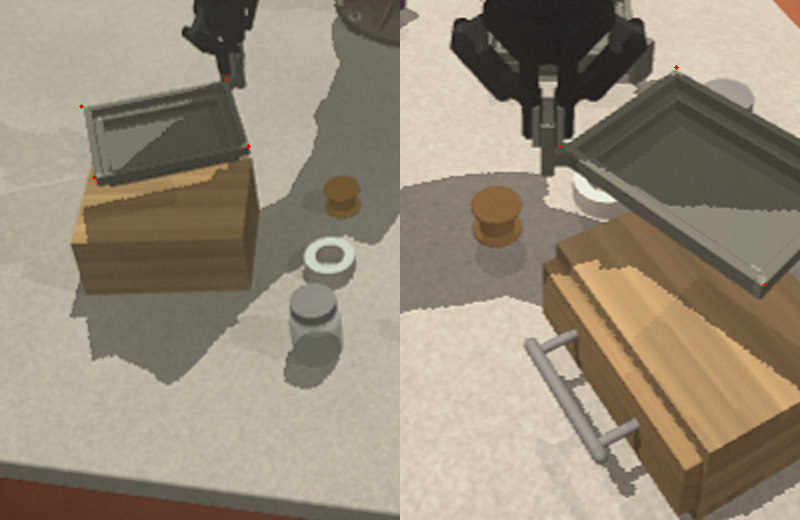

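The tray is level, since the predicted corners match the rim. The drawer front sits against the carcass. I'll check the unit's true centre, using the free length of the top panel, and the drawer's seat.

```bash
python3 - <<'E'
from h import *
import pickle
S=pickle.load(open('scene.pkl','rb'));D=pickle.load(open('side.pkl','rb'));F=pickle.load(open('fin.pkl','rb'))[1]
a=np.radians(11.9); ax=np.array([np.cos(a),np.sin(a)]); ay=np.array([-ax[1],ax[0]])
def show(n,c,ps,z):
    for p in ps:
        w=ray_z(c,*p,z)[:2]; print(n,round(w@ax,4),round(w@ay,4))
show('scene F-,F+,B-,B+',S,[[135.1,221.2],[216.1,218.8],[126.1,262],[211.9,259]],.09)
show('side  F-,F+,B-,B+',D,[[403.4,445.8],[328.4,342],[485.6,399.6],[399.8,310.8]],.09)
show('handle now',F,[(250+132/2,220+345/2),(250+203/2,220+452/2)],.055)
h=np.array([.4774,-.2365]); print('tcp stop',h@ax,h@ay)
for z in(.07,.08): show(f'drawer front outer top z{z}',F,[(321.5,352.5),(395,470)],z)
E
```

```text
scene F-,F+,B-,B+ 0.4878 -0.4315
scene F-,F+,B-,B+ 0.4889 -0.229
scene F-,F+,B-,B+ 0.6324 -0.4285
scene F-,F+,B-,B+ 0.633 -0.2292
side  F-,F+,B-,B+ 0.4844 -0.4288
side  F-,F+,B-,B+ 0.4871 -0.2321
side  F-,F+,B-,B+ 0.6277 -0.4315
side  F-,F+,B-,B+ 0.6297 -0.2324
handle now 0.4364 -0.2825
handle now 0.4377 -0.3804
tcp stop 0.4183728996412861 -0.3298592530849216
drawer front outer top z0.07 0.4753 -0.2307
drawer front outer top z0.07 0.4639 -0.4413
drawer front outer top z0.08 0.4712 -0.2379
drawer front outer top z0.08 0.46 -0.4448
```

The drawer handle measures within 1–2 mm of fully shut. The true unit centre is about (0.609,-0.209). One final adjustment is needed.

```bash
python3 - <<'E'
from h import *
p,r,s=pose()
print((r.inv().apply(np.array([.609-.6187,-.209+.1874,.1705-.1817])/.5)/4).round(4))
E
```

```text
[-0.0118 -0.0013  0.0056]
```

play_rows --series '[{"xyz":[-0.012,-0.0013,0.0056],"delta_rot":[0,0,0],"claw":5},{"xyz":[-0.012,-0.0013,0.0056],"delta_rot":[0,0,0],"claw":5},{"xyz":[-0.012,-0.0013,0.0056],"delta_rot":[0,0,0],"claw":5},{"xyz":[-0.012,-0.0013,0.0056],"delta_rot":[0,0,0],"claw":5},{"xyz":[0,0,0],"delta_rot":[0,0,0],"claw":5},{"xyz":[0,0,0],"delta_rot":[0,0,0],"claw":5},{"xyz":[0,0,0],"delta_rot":[0,0,0],"claw":5}]'

```text
time: 18.7
tcp_pos: [0.5033, -0.1615, 0.2052]
ee_rot: [0.0, 0.808, 0.589, 0.0]
ft_force: [-0.2, -0.5, -1.6]
grip_width: 0.0089
finger_force: 78.3
```

```bash
python3 - <<'E'
from h import *
import pickle
p,r,s=pose(); S=optics.read_camera('scene');D=optics.read_camera('side')
L=np.array([[-85,-65,28],[-85,65,28],[85,65,28],[85,-65,28]])/1e3
a=np.pi/4; tabv=np.array([-.0914,-.0714,.0347])
tx=lambda v: r.apply(np.c_[(-v[:,0]+v[:,1])*np.cos(a),(v[:,0]+v[:,1])*np.cos(a),-v[:,2]])+p
W=tx(L-tabv); pickle.dump((S,D,W),open('fin.pkl','wb')); print('centre',tx(-tabv[None]),s['ft_force'])
o=[]
for c,(x,y,w,h) in((S,(112,165,100,75)),(D,(310,240,187,140))):
    k=400/w; o2=cv2.resize(c['color'][y:y+h,x:x+w],(400,300),interpolation=cv2.INTER_CUBIC); P=proj(c,W); print(P.round(1).tolist())
    for u in (P-[x,y])*k: cv2.circle(o2,(int(u[0]),int(u[1])),1,(0,0,255),-1)
    o.append(o2)
cv2.imwrite('pics/f2.png',np.hstack(o))
E
```

```text
centre [[ 0.60863565 -0.21010803  0.17055623]] [-0.16531289 -0.53317401 -1.57428682]
[[196.2, 179.8], [206.4, 212.9], [130.0, 228.5], [124.4, 193.5]]
[[329.2, 311.4], [387.7, 269.1], [488.3, 327.3], [433.1, 385.7]]
```

View pics/f2.png

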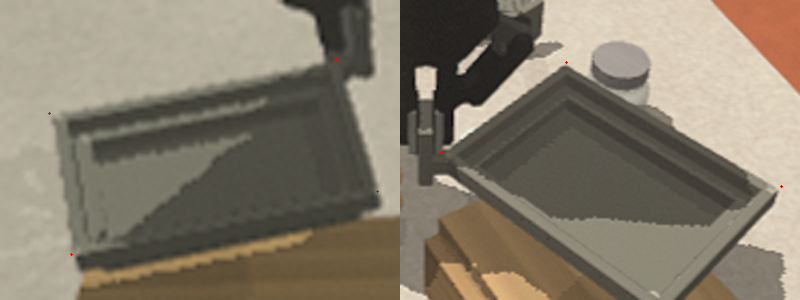

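```bash
python3 - <<'E'
import pickle
from h import *
from scipy.optimize import least_squares
S,D,W=pickle.load(open('fin.pkl','rb')); m=W.mean(0)
a=np.array([[194.5,181.3],[207,213],[132,228.3],[126,194.3]]); b=np.array([[330.6,312],[388.5,271.3],[485.3,328.8]])
def f(q):
    X=R.from_rotvec(q[3:]).apply(W-m)+m+q[:3]
    return np.r_[(proj(S,X)-a).ravel(),(proj(D,X)[:3]-b).ravel()]
q=least_squares(f,np.zeros(6)); print((q.x[:3]*1e3).round(1),np.degrees(q.x[3:]).round(2),q.fun.round(1))
E
```

```text
[-0.3  0.7 -3. ] [-0.02  0.38 -0.04] [ 2.2 -0.7 -0.1  0.9 -1.3  1.4 -1.   0.1 -1.8  0.3 -1.3 -0.9  1.9  0.1]
```

The tray is level to about 0.4° and centred within about 1 mm, with 77–80 mm of clearance. I'm handing the job in.

```bash
python3 -c "
from plant import order
print(order.job_done())"
```

```text
the job is handed in; nothing more can be done
None
```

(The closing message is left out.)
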